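# Right the fallen bottles on the feed lane and reset its jam lever

## Robot

A 6-joint arm with a two-finger parallel gripper is mounted at the origin on the work surface. World frame = base frame: x ahead of the robot, y to its left, z up, the work surface at z = 0. Lengths are in mm, angles in degrees, forces in N, time in s.
With the tool pointing down it reaches from about 350 to 850 mm from the base axis. Payload 8.1 kg.
Tool frame: the origin (TCP) lies midway between the tips of the shut fingers; the grasp point (between the pads) lies 19 mm behind it; x points along the fingers, y is the direction in which the jaws open and shut, and the axes are right-handed (so a half turn about x gives the same grasp; the last joint's range is limited). The gripper opens to 85 mm and grips with 20 to 120 N. Pads are 22 mm wide; open, the fingers measure 114 mm over their backs; the gripper's body (76 mm by 85 mm) begins 54 mm behind the grasp point. The pads swing forward as they close: fully open they stand 13 mm farther back than shut.
Start: joints at [-71.127, 7.471, 85.268, -0, 87.261, -4.893], TCP at [241.824, -549.114, 231.292] pointing down, gripper open.
Joint ranges: [-169.43, 169.43], [-51.17, 129.36], [1.28, 143.12], [-76.62, 256.62], [0, 156.53], [-152.29, 152.29]. Speed limits (degrees/s): [136.94, 136.94, 159.86, 180, 180, 180].

## Interface

Orientations are given as [roll, pitch, yaw] about the fixed x, y, z axes, in that order (R = Rz(yaw) Ry(pitch) Rx(roll)).
In Python, from bench import r gives the robot as it stands.
- The arm moves only by the tool move_arm, never from a script. Its argument "deltas" is a list of rows, each a list of 2 entries, a list of its own where there are three numbers: the shift along the tool's x, y, z in mm, then the turn about the tool's x in degrees. A call has 1 to 12 rows; each row is the pose to reach, as a shift and turn from the pose measured when the call began, along the tool's axes at that moment; what a row does not reach only later rows make up. A row lasts 1/8 s, in which the tool goes at most 62.5 mm and 10.7 degrees, less where a joint would pass 70% of its speed; a pose out of reach is approached as far as the arm can. A call with a gripper value outside its range is refused whole. "jaw" is the opening, from -1 (shut) to 1 (fully open), set as the call begins (left out, the last holds). The fingers move at their own pace and stop on an object; "squeeze" is the grip in N (left out, the last holds). Time passes only in rows, so rows that repeat a pose let the fingers close. It gives the time, the measured TCP pose, the force and the opening at its end, in the units of the state.
- r.sense(): the state, without advancing time (a new reading comes with each control period).
- r.snapshot(name): name is "side" or "top"; returns (picture, depth): 480x640x3 uint8, red, green, blue; 480x640 float32, mm along the optical axis (not along the pixel's ray), 0 where there is no reading.
- r.get_calibration(name): a dict with "fovy" (degrees; the focal length in pixels is half the picture's height over the tangent of half this angle, whatever the lens; pixels are square), "cx", "cy" (the principal point, pixels), "position" and "attitude" of the camera in the world. Camera axes: x right, y down, z forward; pixel columns grow to the right and rows downward; lengths in mm; the calibration is good to about 2 mm. A picture is of the moment at which its call begins. get_calibration takes no time and is no camera call.
- r.hand_in(): hands the job in, once; it reports no verdict.
The state is a dict: "time": time; "joint_pos": joint angles; "qd": joint speeds; "joint_efforts": joint torques, N m; "tool_pos": TCP position; "tcp_rot": TCP orientation; "ft_force": force on the tool from outside, world axes, zero at the start; "wrist_torque": the same for the moment, N m; "finger_gap": finger opening in mm.
Only numpy, scipy, OpenCV 4.12 (cv2) and the standard library are available. Lean on these libraries where they do the work, as an engineer would, in place of code of your own. Each camera call takes 0.05 s, during which the arm holds its last target. There are 200 camera calls.

## Task

Two green-capped bottles have fallen over on the bottle feed lane and its jam lever has dropped. Stand both upright, caps up, one centred on each of the two empty yellow squares, without knocking over or shifting the bottles that still stand or the other things on the bench. Only then lift the red-handled jam lever on the far side of the lane all the way up and let go.

Things in the scene. Friction and masses are not known exactly. Their poses are not given: they have to be found in the camera images.
- lane: fixed belt conveyor, 146 mm wide (x) and 736 long (y). Origin on the bench under its centre, x pointing away from the robot, z up. Black belt, 130 mm wide, top at z 60; side rails rise to z 66. Yellow 56 mm squares lie on its centre line at y -294, -147, 0, 147, 294: the outer and middle ones carry standing bottles. The belt does not move. The jam lever is on its +x side.
- control_box (a point): top centre of the lane's grey control box, which spans lane x 73 to 101 mm, y -85 to 45 mm, z 0 to 100 mm. Farther along (lane x 73 to 148, y 230 to 310, 80 mm high) sits a blue motor.
- square_right (a point): centre of the empty yellow square at lane y = -147 mm, on the belt surface, halfway between two standing bottles (gap about 250 mm)
- square_left (a point): centre of the empty yellow square at lane y = +147 mm, on the belt surface, halfway between two standing bottles (gap about 250 mm)
- bottle_a: White bottle, green cap: body 44 x 44 mm square, 80 mm tall; narrower neck; round cap 30 mm across from 86 to 105 mm; about 0.16 kg. Origin: centre of its underside; z axis towards the cap. Fallen: lies on a flat side in the gap of square_right, cap towards lane +y, turned 0.15 to 0.85 rad away from the robot, foot towards the outer bottle.
- bottle_b: White bottle, green cap: body 44 x 44 mm square, 80 mm tall; narrower neck; round cap 30 mm across from 86 to 105 mm; about 0.16 kg. Origin: centre of its underside; z axis towards the cap. Fallen: lies on a flat side in the gap of square_left, cap towards lane -y, turned 0.15 to 0.85 rad away from the robot, foot towards the outer bottle.
- neighbour_right: White bottle, blue or orange cap: body 44 x 44 mm square, 80 mm tall; narrower neck; round cap 30 mm across from 86 to 105 mm; about 0.16 kg. Origin: centre of its underside; z axis towards the cap. It stands upright on one of the outer or the middle yellow squares; leave it standing where it is.
- neighbour_mid: White bottle, blue or orange cap: body 44 x 44 mm square, 80 mm tall; narrower neck; round cap 30 mm across from 86 to 105 mm; about 0.16 kg. Origin: centre of its underside; z axis towards the cap. It stands upright on one of the outer or the middle yellow squares; leave it standing where it is.
- neighbour_left: White bottle, blue or orange cap: body 44 x 44 mm square, 80 mm tall; narrower neck; round cap 30 mm across from 86 to 105 mm; about 0.16 kg. Origin: centre of its underside; z axis towards the cap. It stands upright on one of the outer or the middle yellow squares; leave it standing where it is.
- reset_lever (a joint): angle of the jam lever, rad: 0 = dropped (arm 0.5 rad below level), grows as it is lifted, 1.1 = stop, fully up (0.6 rad above level). Stiff: stays where it is left; lifting takes about 3 N at the handle. The hinge axis is lane x; the arm is an 80 mm steel bar from the hinge towards lane +y.
- lever_hinge (a point): point on the lever's hinge axis, in the arm's plane, 80 mm above the bench on the +x side of the control box
- lever_grip (a point): grip point of the lever's red round handle: 18 mm diameter, running along lane x from 12 to 60 mm beyond the arm (away from the lane); this point is 38 mm beyond the arm, 80 mm from the hinge axis. Moves with the lever; can be pinched from above, fingers closing along lane y.
- glove_box: yellow and white carton 120 x 230 x 70 mm on the bench, origin at the centre of its underside; not to be disturbed.
- jug: white plastic jug with green cap, 100 x 130 mm, 207 mm high on the bench, origin at the centre of its underside; not to be disturbed.
- beaker: glass beaker, 70 mm diameter, 90 mm high on the bench, origin at the centre of its underside; not to be disturbed.
- tip_box: blue box with clear lid, 85 x 120 x 65 mm on the bench, origin at the centre of its underside; not to be disturbed.
Mind the look-alikes: they are no part of the job. Leave any pink or turquoise look-alike of the bottle_a alone. Leave any purple look-alike of the neighbour_right alone.

How it is judged (in metres and radians):
On the way, in this order (a step that is already met when the one before it is completed fails the run):
1. both fallen bottles stand released, one on each empty square (the lever still down) ((((horizontal distance between bottle_a and square_left below 0.02 m and angle between bottle_a's own z axis and vertical below 0.1 rad and z of bottle_a in the frame of lane between 0.054 and 0.066 m and linear speed of bottle_a below 0.03 m/s and angular speed of bottle_a below 0.3 rad/s and contact force between the fingers and bottle_a below 0.05 N) and (horizontal distance between bottle_b and square_right below 0.02 m and angle between bottle_b's own z axis and vertical below 0.1 rad and z of bottle_b in the frame of lane between 0.054 and 0.066 m and linear speed of bottle_b below 0.03 m/s and angular speed of bottle_b below 0.3 rad/s and contact force between the fingers and bottle_b below 0.05 N)) or ((horizontal distance between bottle_a and square_right below 0.02 m and angle between bottle_a's own z axis and vertical below 0.1 rad and z of bottle_a in the frame of lane between 0.054 and 0.066 m and linear speed of bottle_a below 0.03 m/s and angular speed of bottle_a below 0.3 rad/s and contact force between the fingers and bottle_a below 0.05 N) and (horizontal distance between bottle_b and square_left below 0.02 m and angle between bottle_b's own z axis and vertical below 0.1 rad and z of bottle_b in the frame of lane between 0.054 and 0.066 m and linear speed of bottle_b below 0.03 m/s and angular speed of bottle_b below 0.3 rad/s and contact force between the fingers and bottle_b below 0.05 N)))), for 0.2 s.
2. the jam lever is lifted all the way up (value of joint reset_lever above 0.95 rad), for 0.2 s.
At the end, for the whole second after the job is handed in: Both green-capped bottles stand on the belt, caps up (within 0.1 rad), released and at rest, one on each of the two empty squares with its centre within 20 mm of the square's; the lever joint reads above 0.95 rad; the three standing bottles are upright within 25 mm of where they were ((((horizontal distance between bottle_a and square_left below 0.02 m and angle between bottle_a's own z axis and vertical below 0.1 rad and z of bottle_a in the frame of lane between 0.054 and 0.066 m and linear speed of bottle_a below 0.03 m/s and angular speed of bottle_a below 0.3 rad/s and contact force between the fingers and bottle_a below 0.05 N) and (horizontal distance between bottle_b and square_right below 0.02 m and angle between bottle_b's own z axis and vertical below 0.1 rad and z of bottle_b in the frame of lane between 0.054 and 0.066 m and linear speed of bottle_b below 0.03 m/s and angular speed of bottle_b below 0.3 rad/s and contact force between the fingers and bottle_b below 0.05 N)) or ((horizontal distance between bottle_a and square_right below 0.02 m and angle between bottle_a's own z axis and vertical below 0.1 rad and z of bottle_a in the frame of lane between 0.054 and 0.066 m and linear speed of bottle_a below 0.03 m/s and angular speed of bottle_a below 0.3 rad/s and contact force between the fingers and bottle_a below 0.05 N) and (horizontal distance between bottle_b and square_left below 0.02 m and angle between bottle_b's own z axis and vertical below 0.1 rad and z of bottle_b in the frame of lane between 0.054 and 0.066 m and linear speed of bottle_b below 0.03 m/s and angular speed of bottle_b below 0.3 rad/s and contact force between the fingers and bottle_b below 0.05 N))) and value of joint reset_lever above 0.95 rad and angle between each of neighbour_right, neighbour_mid, neighbour_left's own z axis and vertical below 0.1 rad and distance of each of neighbour_right, neighbour_mid, neighbour_left from where it was at the start of the episode below 0.025 m); the robot touches nothing.
It fails at once if a standing bottle is knocked over or shifted by more than 25 mm (angle between any of neighbour_right, neighbour_mid, neighbour_left's own z axis and vertical above 0.35 rad or distance of any of neighbour_right, neighbour_mid, neighbour_left from where it was at the start of the episode above 0.025 m).
It fails at once if another thing on the bench is shifted by more than 25 mm or tipped (distance of any of glove_box, jug, beaker, tip_box from where it was at the start of the episode above 0.025 m or angle between any of glove_box, jug, beaker, tip_box's own z axis and vertical above 0.35 rad).
It fails at once if a fallen bottle drops off the lane onto the bench (z of any of bottle_a, bottle_b in the frame of lane below 0.045 m).
It also fails if it takes over 69 s, if anything falls off the work surface, if the arm or the gripper's body presses on something with over 40 N, if the wrist force passes 120 N, or if a joint passes its speed limit or range.

## Working session

There is one attempt and no reset: what is moved stays moved. The work goes in short steps, Python scripts to look and compute and a tool call to move; the robot and the scene stay as the last step left them, time stands still between calls to the robot, and variables do not carry over. Pictures are saved under pics/ and viewed, about 8 in all and at most 12, crops included, and the job is handed in when it is done.

Besides the shell and the picture viewer there is one more tool, called after "Request:" as name([rows], argument=value, ...), one row to a line, values as JSON. move_arm: Moves the arm, as the interface text tells. Its arguments: {"type":"object","properties":{"deltas":{"type":"array","items":{"type":"array"}},"jaw":{"type":"number"},"squeeze":{"type":"number"}},"required":["deltas"]}

```bash
ls; mkdir -p pics
python3 - <<'E'
from bench import r
import cv2
s=r.sense();print(s)
for n in("side","top"):
    print(n,r.get_calibration(n))
    p,d=r.snapshot(n);cv2.imwrite(f"pics/{n}0.png",p[:,:,::-1])
    import numpy as np; np.savez(f"{n}0.npz",p=p,d=d)
E
```

```text
pics
{'time': 0.0, 'joint_pos': array([-7.11274216e+01,  7.51461186e+00,  8.53315115e+01, -4.41735438e-05,
        8.72631914e+01, -4.89445582e+00]), 'qd': array([ 0.0609876 ,  0.03577713, -0.04004882, -0.02132886,  0.07339479,
       -0.00939973]), 'joint_efforts': array([-7.75539520e-04, -5.69400537e+01, -5.00543904e+01, -3.75696545e-04,
        1.49406429e-02, -2.41314126e-05]), 'tool_pos': array([ 241.63103925, -548.56484956,  230.22823694]), 'tcp_rot': array([-94.87133144,  89.89068521, 108.8957049 ]), 'ft_force': array([-0.5279381 ,  0.20543122, -0.23489001]), 'wrist_torque': array([-0.01278911,  0.0184351 , -0.02928572]), 'finger_gap': 85.10954334856231}
side {'fovy': 52.965400892612735, 'cx': 321.0006798861827, 'cy': 232.60852779220332, 'position': array([274.9892715 , 512.56467654, 752.75803989]), 'attitude': array([-139.04353481,   -0.40646875, -152.57740354])}
top {'fovy': 43.91795885414744, 'cx': 317.0055610185435, 'cy': 242.1815888290382, 'position': array([ 345.81278729,  -28.04811101, 1391.26262681]), 'attitude': array([-170.60040688,   -0.53266315,  -91.0825227 ])}
```

View pics/side0.png

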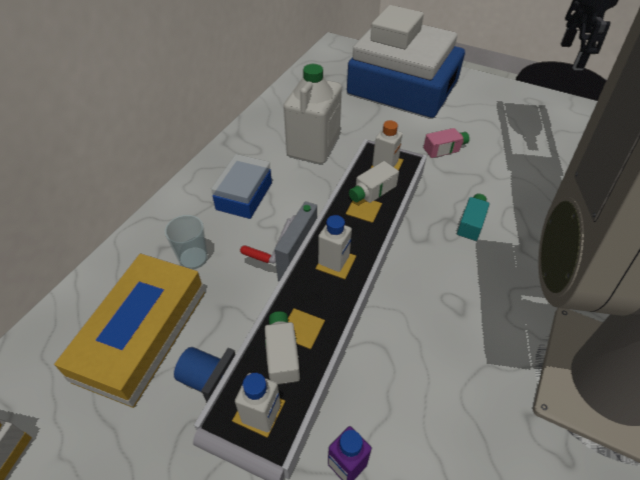

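View pics/top0.png

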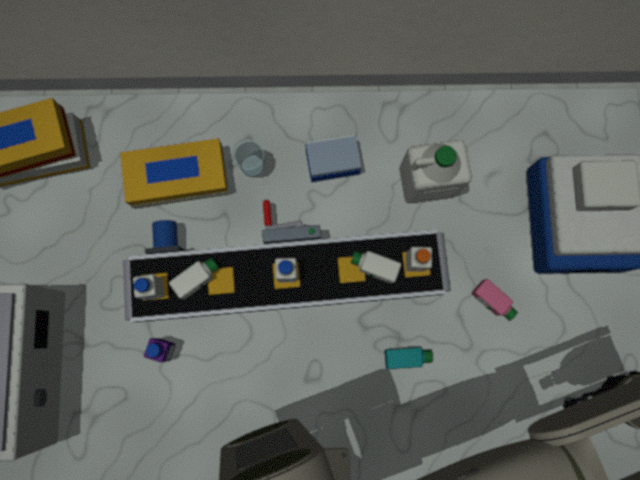

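```bash
cat > h.py <<'E'
import numpy as np, cv2
from scipy.spatial.transform import Rotation as Ro
from bench import r
def rot(a): return Ro.from_euler('xyz',a,degrees=True).as_matrix()
def cloud(name,p,d):
    c=r.get_calibration(name);f=240/np.tan(np.radians(c['fovy']/2))
    v,u=np.mgrid[:480,:640];d=d.astype(float)
    P=np.stack([(u-c['cx'])*d/f,(v-c['cy'])*d/f,d],-1)@rot(c['attitude']).T+c['position']
    P[d<=0]=np.nan
    return P
def shot(name,tag):
    p,d=r.snapshot(name);cv2.imwrite(f"pics/{tag}.png",p[:,:,::-1]);return p,cloud(name,p,d)
def hsv(p): return cv2.cvtColor(p,cv2.COLOR_RGB2HSV)
def masks(p):
    h=hsv(p);H,S,V=[h[...,i].astype(int) for i in range(3)]
    return dict(green=(H>45)&(H<85)&(S>120)&(V>40),blue=(H>105)&(H<125)&(S>120),
     orange=(H>5)&(H<16)&(S>150)&(V>120),red=((H<5)|(H>174))&(S>150),white=(S<70)&(V>110),
     yellow=(H>16)&(H<28)&(S>120))
def goto(pos,yaw_dir=None):
    """shift in tool axes (mm), and turn about tool x to bring jaw (y) along yaw_dir"""
    s=r.sense();R=rot(s['tcp_rot']);sh=R.T@(np.array(pos)-s['tool_pos'])
    out=[np.round(sh,1)]
    if yaw_dir is not None:
        w=R.T@np.append(yaw_dir,0);a=np.degrees(np.arctan2(w[2],w[1]));a=(a+90)%180-90
        out.append(round(a,1));out.append('j6 %.1f'%s['joint_pos'][5])
    return out
E
python3 - <<'E'
from h import *
for n in("side","top"):
    z=np.load(n+"0.npz");p,P=z['p'],cloud(n,z['p'],z['d']);m=masks(p);Z=P[...,2]
    print(n,'bench z',np.nanmedian(Z[300:340,480:520]))
    for k in('green','blue','orange','red','yellow'):
        c,l,st,ce=cv2.connectedComponentsWithStats(m[k].astype('uint8'))
        for i in range(1,c):
            if st[i,4]<15: continue
            q=P[l==i];q=q[np.isfinite(q[:,2])]
            if not len(q): continue
            t=np.percentile(q[:,2],90);top=q[q[:,2]>t-4]
            print(k,ce[i].round(),st[i,4],'med',np.median(q,0).round(),'zmax',t.round(),'top',top.mean(0).round(1),'min',q[:,:2].min(0).round(),'max',q[:,:2].max(0).round())
    c,l,st,ce=cv2.connectedComponentsWithStats((m['white']&(Z>97)&(Z<110)).astype('uint8'))
    for i in range(1,c):
        if st[i,4]<150: continue
        q=P[l==i];print('white',ce[i].round(),st[i,4],q.mean(0).round(1),cv2.minAreaRect(q[:,:2].astype('float32')))
E
```

```text
side bench z 0.028252484785298293
green [313.  73.] 270 med [ 714. -302.  205.] zmax 208.0 top [ 716.7 -308.8  206.6] min [ 696. -330.] max [ 737. -291.]
green [465. 137.] 45 med [ 391. -478.   32.] zmax 38.0 top [ 395.4 -479.9   36.2] min [ 385. -486.] max [ 402. -469.]
green [356. 194.] 178 med [ 523. -124.   89.] zmax 96.0 top [ 522.2 -127.1   95.1] min [ 508. -170.] max [ 551. -117.]
green [480. 197.] 46 med [ 305. -288.   36.] zmax 38.0 top [ 305.  -286.1   37. ] min [ 294. -296.] max [ 317. -271.]
green [306. 208.] 28 med [582. -30. 105.] zmax 107.0 top [581.9 -30.3 105.1] min [576. -37.] max [588. -25.]
green [278. 317.] 165 med [514. 189.  95.] zmax 98.0 top [512.6 189.6  96.1] min [500. 162.] max [539. 201.]
blue [404.  85.] 4021 med [ 579. -552.   67.] zmax 99.0 top [ 553.1 -611.3   98.6] min [ 486. -758.] max [ 743. -543.]
blue [243. 201.] 851 med [735. -32.  28.] zmax 44.0 top [743.6 -58.   43.8] min [ 718. -143.] max [802. -20.]
blue [335. 224.] 294 med [496.  29. 164.] zmax 166.0 top [495.8  25.3 164.7] min [482. -81.] max [554.  40.]
blue [129. 315.] 1844 med [737. 289
[... 4749 characters left out ...]
13.   62.] zmax 65.0 top [ 498.5 -115.    63.7] min [ 472. -153.] max [536. -87.]
yellow [285. 281.] 300 med [474.  31.  61.] zmax 66.0 top [478.7  26.4  64.5] min [461.  -5.] max [522.  60.]
yellow [222. 281.] 669 med [479. 170.  61.] zmax 65.0 top [479.7 169.6  63.3] min [450. 142.] max [518. 204.]
yellow [164. 284.] 208 med [479. 298.  62.] zmax 66.0 top [475.7 299.1  63.9] min [441. 287.] max [505. 324.]
white [380. 266.] 692 [ 503.8 -180.   104.4] ((505.0109558105469, -178.05308532714844), (85.15665435791016, 42.62653732299805), 68.04023742675781)
white [189. 279.] 694 [482.5 233.8 104.4] ((483.8203430175781, 232.16036987304688), (43.48113250732422, 84.83265686035156), 35.6225471496582)
```

```bash
python3 -c "
from h import *
print(rot(r.sense()['tcp_rot']).round(3)); print(goto([524,-127.5,200],[.926,-.378]))"
```

```text
[[-0.001  0.403 -0.915]
 [ 0.002 -0.915 -0.403]
 [-1.    -0.002 -0.   ]]
[array([  30.9, -271.6, -428.1]), np.float64(-44.0), 'j6 -4.9']
```

Request:
move_arm([
  [[30,-272,-428],-44],
  [[30,-272,-428],-44],
  [[30,-272,-428],-44],
  [[30,-272,-428],-44],
  [[30,-272,-428],-44],
  [[30,-272,-428],-44],
  [[30,-272,-428],-44],
  [[30,-272,-428],-44],
  [[30,-272,-428],-44],
  [[30,-272,-428],-44],
  [[30,-272,-428],-44],
  [[30,-272,-428],-44],
], jaw=1, squeeze=20)

```text
time: 1.6
tool_pos: [523.2, -128.6, 201.0]
tcp_rot: [-137.2, 89.9, 110.4]
ft_force: [-0.6, -0.2, 0.7]
finger_gap: 85.2
```

```bash
python3 -c "
from h import *
print(rot(r.sense()['tcp_rot']).round(3)); print(goto([524,-127.5,68],[.926,-.378]),r.sense())"
```

```text
[[-0.     0.925 -0.38 ]
 [ 0.001 -0.38  -0.925]
 [-1.    -0.001 -0.001]]
[array([133. ,   0.4,  -1.1]), np.float64(-0.2), 'j6 3.0'] {'time': 1.6, 'joint_pos': array([-1.92997153e+01, -1.05587366e+00,  9.72930154e+01,  6.16184269e-02,
        8.38137946e+01,  3.04947251e+00]), 'qd': array([ 0.20600654, -0.02336962, -0.06851456,  0.0764415 ,  0.06187341,
        0.09541214]), 'joint_efforts': array([ 3.12034227e-01, -4.84051573e+01, -4.94327617e+01,  2.35837052e-02,
        1.19968757e-02, -1.24246496e-02]), 'tool_pos': array([ 523.21797893, -128.56351759,  200.97883365]), 'tcp_rot': array([-137.20285322,   89.9203326 ,  110.44129173]), 'ft_force': array([-0.62315868, -0.18969699,  0.72258906]), 'wrist_torque': array([0.04461412, 0.05415192, 0.0254242 ]), 'finger_gap': 85.1608998770153}
```

Request:
move_arm([
  [[60,0,-1],0],
  [[110,0,-1],0],
  [[133,0,-1],0],
  [[133,0,-1],0],
])

```text
time: 2.1
tool_pos: [521.3, -127.7, 65.8]
tcp_rot: [-97.2, 89.7, 150.4]
ft_force: [0.8, 0.7, 1.1]
finger_gap: 85.2
```

Request:
move_arm([
  [[0,0,0],0],
  [[0,0,0],0],
  [[0,0,0],0],
  [[0,0,0],0],
  [[0,0,0],0],
  [[0,0,0],0],
], jaw=-1)

```text
time: 2.85
tool_pos: [522.3, -127.9, 67.0]
tcp_rot: [-104.3, 89.8, 143.2]
ft_force: [-0.6, 0.6, 5.7]
finger_gap: 29.3
```

Request:
move_arm([
  [[-15,0,0],0],
  [[-30,0,0],0],
  [[-50,0,0],0],
  [[-70,0,0],0],
  [[-90,0,0],0],
  [[-105,0,0],0],
  [[-105,0,0],0],
  [[-105,0,0],0],
])

```text
time: 3.85
tool_pos: [522.1, -128.0, 171.3]
tcp_rot: [-100.2, 89.7, 147.4]
ft_force: [0.5, -0.5, -2.0]
finger_gap: 29.3
```

```bash
python3 -c "
from h import *
p,P=shot('side','lift1');cv2.imwrite('pics/lift1c.png',cv2.resize(p[100:300,250:500,::-1],None,fx=2.4,fy=2.4))
s=r.sense();print(s['ft_force'],s['tool_pos'],s['finger_gap'])"
```

```text
[-0.30846871  0.26773737 -2.38018975] [ 521.95508821 -127.91764391  170.91588712] 29.051914124172395
```

View pics/lift1c.png

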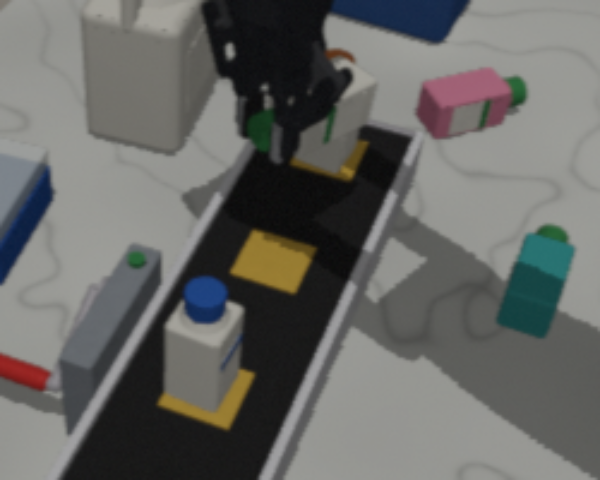

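```bash
python3 -c "
from h import *
for n in('side','top'):
    p,P=shot(n,n+'lift2');m=masks(p)
    for k in('white','green'):
        q=P[m[k]&(P[...,2]>75)&(abs(P[...,0]-510)<60)&(abs(P[...,1]+150)<90)]
        for y in range(-250,-70,15):
            a=q[(q[:,1]>=y)&(q[:,1]<y+15)]
            if len(a)>3: print(n,k,y,len(a),a.min(0).round(),a.max(0).round())
"
```

```text
side white -220 67 [ 463. -219.  160.] [ 502. -205.  202.]
side white -205 60 [ 464. -205.  165.] [ 480. -190.  202.]
side white -190 42 [ 470. -189.  164.] [ 479. -176.  203.]
side white -175 16 [ 477. -174.  167.] [ 480. -168.  202.]
side white -145 39 [ 480. -144.  212.] [ 563. -131.  457.]
side white -130 13 [ 459. -123.  249.] [ 484. -115.  382.]
side white -115 13 [ 456. -115.  260.] [ 484. -111.  381.]
side green -160 4 [ 481. -159.  175.] [ 483. -156.  194.]
side green -145 7 [ 519. -139.  191.] [ 533. -130.  201.]
side green -130 121 [ 470. -129.  173.] [ 536. -116.  230.]
top white -205 35 [ 481. -201.  196.] [ 537. -190.  580.]
top white -190 101 [ 475. -189.  197.] [ 515. -175.  592.]
top white -175 147 [ 452. -175.  198.] [ 519. -160.  599.]
top white -160 219 [ 451. -160.  199.] [ 526. -145.  597.]
top white -145 195 [ 496. -145.  573.] [ 530. -130.  585.]
top white -130 198 [ 502. -130.  575.] [ 536. -115.  585.]
top white -115 211 [ 507. -114.  575.] [ 546. -100.  586.]
top white -100 180 [508. -99. 575.] [544. -85. 586.]
top white -85 42 [498. -85. 497.] [554. -70. 594.]
```

Request:
move_arm([
  [[20,-10,-8],0],
  [[40,-20,-15],0],
  [[60,-20,-15],0],
  [[60,-20,-15],0],
])

```text
time: 4.5
tool_pos: [507.0, -105.6, 108.6]
tcp_rot: [-92.0, 89.4, 155.6]
ft_force: [-0.1, 0.3, -2.7]
finger_gap: 29.2
```

Request:
move_arm([
  [[0,0,0],0],
  [[0,0,0],0],
], jaw=-0.34)

```text
time: 4.75
tool_pos: [507.5, -105.8, 109.4]
tcp_rot: [-92.6, 89.5, 155.0]
ft_force: [-0.4, 0.5, -1.4]
finger_gap: 29.2
```

```bash
cat >> h.py <<'E'
def tilt(y0,y1,x0=440,x1=550):
    p,P=shot('side','t%d'%(r.sense()['time']*100));m=masks(p)
    s=r.sense();print(s['tool_pos'].round(1),s['ft_force'].round(2),round(s['finger_gap'],2))
    for k in('white','green'):
        q=P[m[k]&(P[...,2]>64)&(P[...,2]<230)&(P[...,0]>x0)&(P[...,0]<x1)&(P[...,1]>y0)&(P[...,1]<y1)]
        for y in range(y0,y1,15):
            a=q[(q[:,1]>=y)&(q[:,1]<y+15)]
            if len(a)>3: print(k,y,len(a),a.min(0).round(),a.max(0).round())
E
python3 -c "
from h import *
tilt(-225,-70)"
```

```text
[ 507.5 -105.9  109.4] [-0.2  -0.03 -2.09] 29.18
white -210 12 [ 440. -210.   64.] [ 486. -196.  136.]
white -195 79 [ 440. -195.   65.] [ 489. -180.  139.]
white -180 59 [ 452. -180.  117.] [ 485. -165.  140.]
white -165 8 [ 458. -164.  121.] [ 461. -155.  138.]
white -105 5 [441. -92. 199.] [458. -91. 213.]
green -120 12 [ 504. -111.  126.] [ 521. -106.  140.]
green -105 104 [ 457. -105.  111.] [520. -94. 164.]
```

Request:
move_arm([
  [[0,0,0],0],
  [[0,0,0],0],
], jaw=-0.318)

```text
time: 5.05
tool_pos: [507.9, -106.0, 109.8]
tcp_rot: [-93.7, 89.5, 153.9]
ft_force: [-1.7, -0.7, -1.6]
finger_gap: 29.4
```

```bash
python3 -c "
from h import *
tilt(-225,-70)"
```

```text
[ 507.7 -106.   109.7] [ 0.29  0.04 -2.38] 28.98
white -210 14 [ 440. -209.   65.] [ 488. -195.  137.]
white -195 79 [ 440. -195.   66.] [ 490. -181.  139.]
white -180 56 [ 451. -180.  119.] [ 485. -165.  140.]
white -165 8 [ 459. -165.  132.] [ 462. -158.  140.]
white -105 4 [444. -97. 208.] [458. -91. 214.]
green -120 16 [ 503. -111.  116.] [ 523. -105.  140.]
green -105 105 [ 501. -105.  112.] [522. -94. 141.]
```

Request:
move_arm([
  [[0,0,0],0],
  [[0,0,0],0],
], jaw=-0.308)

```text
time: 5.35
tool_pos: [507.9, -106.1, 110.0]
tcp_rot: [-92.4, 89.5, 155.2]
ft_force: [-0.5, -0.2, -1.8]
finger_gap: 29.9
```

```bash
python3 -c "
from h import *
tilt(-225,-70)"
```

```text
[ 507.9 -106.1  109.9] [-0.43  0.43 -0.91] 29.8
white -210 5 [ 440. -209.   65.] [ 442. -198.   66.]
white -195 14 [ 453. -188.  100.] [ 472. -180.  106.]
white -180 43 [ 453. -180.   99.] [ 472. -165.  112.]
white -165 34 [ 457. -164.   88.] [ 470. -150.  120.]
white -150 17 [ 462. -150.  101.] [ 470. -138.  123.]
green -120 23 [ 503. -109.  126.] [ 523. -105.  141.]
green -105 104 [ 500. -105.  114.] [522. -91. 140.]
```

Request:
move_arm([
  [[-5,0,0],0],
  [[-10,0,0],0],
  [[-15,0,0],0],
  [[-20,0,0],0],
  [[-24,0,0],0],
  [[-27,0,0],0],
  [[-30,0,0],0],
  [[-30,0,0],0],
])

```text
time: 6.4
tool_pos: [508.3, -106.2, 140.2]
tcp_rot: [-93.9, 89.6, 153.6]
ft_force: [-0.2, 0.2, -0.2]
finger_gap: 29.7
```

```bash
python3 -c "
from h import *
tilt(-225,-70)
import glob,os
f=max(glob.glob('pics/t*.png'),key=os.path.getmtime);p=cv2.imread(f);cv2.imwrite('pics/c2.png',cv2.resize(p[100:300,250:500],None,fx=2.4,fy=2.4))"
```

```text
[ 508.3 -106.1  140.2] [0.43 0.82 0.42] 29.67
white -225 6 [ 440. -221.   64.] [ 443. -212.   67.]
white -120 4 [ 548. -118.  204.] [ 550. -115.  209.]
white -105 21 [ 489. -101.  124.] [504. -91. 130.]
green -120 41 [ 504. -114.  156.] [ 523. -105.  166.]
green -105 97 [ 499. -105.  142.] [524. -90. 164.]
green -90 7 [503. -90. 152.] [509. -87. 158.]
```

View pics/c2.png

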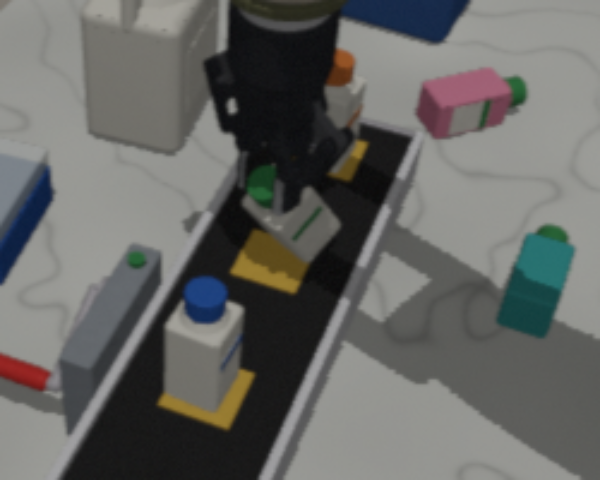

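Request:
move_arm([
  [[-4,0,0],0],
  [[-8,0,0],0],
  [[-12,0,0],0],
  [[-12,0,0],0],
  [[-12,0,0],0],
])

```text
time: 7.08
tool_pos: [508.3, -106.1, 152.1]
tcp_rot: [-94.8, 89.6, 152.8]
ft_force: [1.4, -0.2, -1.8]
finger_gap: 29.1
```

```bash
python3 -c "
from h import *
tilt(-225,-70)
p,P=shot('top','top3')
m=masks(p)
for k in ('white','green'):
    q=P[m[k]&(P[...,2]>64)&(P[...,2]<190)&(P[...,0]>440)&(P[...,0]<550)&(P[...,1]>-225)&(P[...,1]<-70)]
    if len(q): print(len(q),q.min(0),q.max(0))
"
```

```text
[ 508.3 -106.1  152. ] [ 0.46 -0.56 -2.21] 29.35
white -225 6 [ 440. -221.   65.] [ 442. -212.   68.]
white -210 4 [ 441. -208.   65.] [ 442. -198.   67.]
white -120 5 [ 480. -119.  157.] [ 550. -115.  221.]
white -105 23 [488. -97. 137.] [505. -90. 144.]
green -120 43 [ 503. -115.  143.] [ 526. -105.  179.]
green -105 98 [ 499. -105.  155.] [524. -90. 175.]
green -90 8 [500. -90. 163.] [512. -89. 167.]
7 [ 440.39208162 -221.93410419   64.47459421] [ 442.68501531 -213.0057056    70.90733908]
```

Request:
move_arm([
  [[4,0,0],0],
  [[4,0,0],0],
  [[4,0,0],0],
  [[4,0,0],0],
], jaw=-0.304)

```text
time: 7.68
tool_pos: [508.2, -106.1, 147.9]
tcp_rot: [-94.3, 89.5, 153.3]
ft_force: [-0.4, -0.4, -1.8]
finger_gap: 29.9
```

```bash
python3 -c "
from h import *
tilt(-225,-70)
import glob,os
f=max(glob.glob('pics/t[0-9]*.png'),key=os.path.getmtime);p=cv2.imread(f);cv2.imwrite('pics/c3.png',cv2.resize(p[130:250,310:460],None,fx=4,fy=4,interpolation=cv2.INTER_CUBIC))"
```

```text
[ 508.2 -106.1  148. ] [ 0.4  -0.36 -1.23] 29.78
white -225 5 [ 441. -221.   64.] [ 442. -211.   68.]
white -210 4 [ 440. -206.   65.] [ 442. -198.   67.]
white -120 4 [ 528. -116.  137.] [ 549. -105.  218.]
white -105 80 [ 484. -102.   90.] [532. -90. 146.]
white -90 36 [490. -90. 120.] [510. -83. 143.]
green -120 40 [ 477. -118.  121.] [ 522. -105.  172.]
green -105 105 [ 484. -105.  114.] [524. -90. 169.]
green -90 5 [504. -90. 157.] [510. -89. 166.]
```

View pics/c3.png

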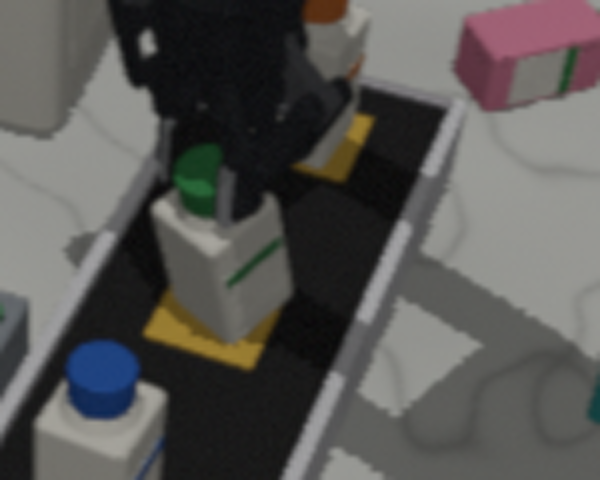

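Request:
move_arm([
  [[0,0,5],0],
  [[0,0,10],0],
  [[0,0,14],0],
  [[3,0,14],0],
  [[6,0,14],0],
  [[8,0,14],0],
  [[8,0,14],0],
])

```text
time: 8.6
tool_pos: [504.2, -119.6, 143.0]
tcp_rot: [-98.4, 89.8, 149.2]
ft_force: [-6.0, 1.6, 17.2]
finger_gap: 29.9
```

```bash
cat >> h.py <<'E'
def box(y0,y1,x0=450,x1=550):
    for n in('side','top'):
        p,P=shot(n,n+'b%d'%(r.sense()['time']*100));h=hsv(p);m=((h[...,1]<60)&(h[...,2]>75))
        g=masks(p)['green']
        for k,mm in(('w',m),('g',g)):
            q=P[mm&(P[...,2]>75)&(P[...,2]<172)&(P[...,0]>x0)&(P[...,0]<x1)&(P[...,1]>y0)&(P[...,1]<y1)]
            for z0 in range(75,172,16):
                a=q[(q[:,2]>=z0)&(q[:,2]<z0+16)]
                if len(a)>5: print(n,k,z0,len(a),np.percentile(a,3,0).round(),np.percentile(a,97,0).round(),a.mean(0).round())
    s=r.sense();print(s['tool_pos'].round(1),s['ft_force'].round(2),round(s['finger_gap'],2))
E
python3 -c "
from h import *
box(-180,-60)"
```

```text
side w 75 135 [ 468. -142.   76.] [ 517. -108.   90.] [ 485. -121.   83.]
side w 91 148 [ 469. -138.   92.] [ 518. -104.  107.] [ 487. -117.   99.]
side w 107 120 [ 472. -132.  108.] [ 520. -101.  122.] [ 493. -111.  115.]
side w 123 209 [ 473. -131.  124.] [524. -98. 139.] [ 494. -110.  133.]
side w 139 99 [ 474. -131.  139.] [ 521. -100.  150.] [ 495. -112.  142.]
side w 155 13 [ 478. -111.  156.] [ 490. -100.  169.] [ 487. -102.  162.]
side g 139 15 [ 497. -115.  148.] [ 515. -105.  155.] [ 504. -107.  152.]
side g 155 131 [ 497. -128.  157.] [ 516. -103.  170.] [ 506. -114.  165.]
top w 139 11 [ 476. -135.  142.] [ 487. -108.  151.] [ 479. -129.  147.]
[ 504.2 -119.6  143. ] [-5.    1.55 15.69] 29.96
```

Request:
move_arm([
  [[-7,0,0],0],
  [[-7,0,-10],0],
  [[-7,0,-18],0],
  [[-3,0,-18],0],
  [[0,0,-18],0],
  [[1,0,-12],0],
  [[2,0,-6],0],
  [[3,0,0],0],
  [[3,0,2],0],
  [[3,0,2],0],
])

```text
time: 9.95
tool_pos: [503.5, -121.7, 140.0]
tcp_rot: [-101.5, 89.8, 146.0]
ft_force: [0.3, 0.4, 1.9]
finger_gap: 29.7
```

```bash
python3 -c "
from h import *
box(-180,-60)"
```

```text
side w 75 171 [ 476. -124.   75.] [527. -93.  90.] [ 497. -104.   83.]
side w 91 176 [ 476. -125.   91.] [526. -93. 106.] [ 496. -104.   99.]
side w 107 154 [ 477. -123.  107.] [527. -93. 123.] [ 500. -103.  116.]
side w 123 208 [ 476. -126.  124.] [525. -93. 139.] [ 497. -105.  132.]
side w 139 141 [ 481. -117.  139.] [525. -96. 149.] [ 503. -106.  142.]
side g 139 20 [ 496. -112.  149.] [ 512. -106.  155.] [ 503. -108.  152.]
side g 155 121 [ 496. -131.  156.] [ 515. -106.  167.] [ 505. -116.  164.]
top w 123 9 [ 488. -101.  126.] [499. -94. 137.] [492. -98. 133.]
top w 139 12 [ 482. -121.  139.] [498. -95. 145.] [ 492. -101.  142.]
[ 503.5 -121.5  140. ] [-0.21  0.12  1.52] 29.64
```

Request:
move_arm([
  [[0,0,0],0],
  [[0,0,0],0],
  [[0,0,0],0],
], jaw=-0.1)

```text
time: 10.42
tool_pos: [503.4, -121.5, 139.8]
tcp_rot: [-95.8, 89.8, 151.7]
ft_force: [-0.1, 0.1, 1.0]
finger_gap: 38.5
```

Request:
move_arm([
  [[0,0,0],0],
  [[0,0,0],0],
  [[-25,0,0],0],
  [[-60,0,0],0],
  [[-90,0,0],0],
  [[-90,0,0],0],
], jaw=0.6)

```text
time: 11.18
tool_pos: [505.4, -122.2, 233.1]
tcp_rot: [115.9, 89.9, 3.5]
ft_force: [0.5, -0.1, -0.1]
finger_gap: 68.2
```

```bash
python3 -c "
from h import *
box(-180,-60)
print(goto([514,188.5,200],[.815,.579]))"
```

```text
side w 75 160 [ 476. -125.   76.] [526. -93.  91.] [ 497. -104.   83.]
side w 91 177 [ 476. -125.   92.] [526. -92. 107.] [ 497. -104.   99.]
side w 107 152 [ 477. -125.  108.] [526. -92. 122.] [ 499. -102.  116.]
side w 123 226 [ 477. -126.  123.] [527. -93. 139.] [ 496. -105.  132.]
side w 139 188 [ 482. -130.  139.] [524. -96. 148.] [ 500. -110.  142.]
side g 139 29 [ 490. -111.  149.] [ 510. -104.  155.] [ 499. -107.  152.]
side g 155 185 [ 488. -131.  156.] [ 514. -105.  167.] [ 501. -116.  163.]
top w 123 21 [ 489. -104.  126.] [515. -94. 139.] [498. -99. 136.]
top w 139 33 [ 489. -104.  140.] [511. -95. 146.] [ 500. -100.  142.]
[ 503.7 -121.6  229.5] [-0.11 -0.   -0.25] 68.42
[array([  30.1, -108.7, -290.6]), np.float64(-57.8), 'j6 3.2']
```

Request:
move_arm([
  [[0,-109,-291],-58],
  [[0,-109,-291],-58],
  [[0,-109,-291],-58],
  [[0,-109,-291],-58],
  [[0,-109,-291],-58],
  [[30,-109,-291],-58],
  [[30,-109,-291],-58],
  [[30,-109,-291],-58],
  [[30,-109,-291],-58],
], jaw=1)

```text
time: 12.4
tool_pos: [514.6, 188.3, 201.1]
tcp_rot: [-171.8, 89.8, 133.6]
ft_force: [0.9, -1.5, 0.0]
finger_gap: 85.5
```

```bash
python3 -c "
from h import *
print(goto([514,188.5,67],[.815,.579]),r.sense()['finger_gap'])"
```

```text
[array([ 1.341e+02, -3.000e-01, -1.000e-01]), np.float64(0.0), 'j6 -20.8'] 85.52186100177873
```

Request:
move_arm([
  [[60,0,0],0],
  [[110,0,0],0],
  [[134,0,0],0],
  [[134,0,0],0],
])

```text
time: 12.9
tool_pos: [513.1, 187.5, 65.6]
tcp_rot: [-138.9, 89.7, 166.4]
ft_force: [0.1, -0.6, 2.6]
finger_gap: 85.4
```

Request:
move_arm([
  [[0,0,0],0],
  [[0,0,0],0],
  [[0,0,0],0],
  [[0,0,0],0],
  [[0,0,0],0],
  [[0,0,0],0],
], jaw=-1)

```text
time: 13.65
tool_pos: [514.0, 187.7, 66.9]
tcp_rot: [-150.9, 89.8, 154.4]
ft_force: [0.4, -0.7, 5.1]
finger_gap: 29.5
```

Request:
move_arm([
  [[-15,0,0],0],
  [[-30,-5,-4],0],
  [[-42,-12,-8],0],
  [[-42,-20,-8],0],
  [[-42,-20,-8],0],
])

```text
time: 14.28
tool_pos: [492.4, 182.2, 108.7]
tcp_rot: [-145.7, 89.8, 159.7]
ft_force: [-0.2, 0.8, -1.3]
finger_gap: 29.3
```

Request:
move_arm([
  [[0,0,0],0],
  [[0,0,0],0],
], jaw=-0.318)

```text
time: 14.52
tool_pos: [492.1, 182.1, 108.1]
tcp_rot: [-139.2, 89.7, 166.1]
ft_force: [0.7, 0.1, -0.6]
finger_gap: 29.3
```

Request:
move_arm([
  [[0,0,0],0],
  [[0,0,0],0],
], jaw=-0.308)

```text
time: 14.78
tool_pos: [492.1, 182.1, 107.9]
tcp_rot: [-137.5, 89.7, 167.8]
ft_force: [0.1, -0.0, -1.2]
finger_gap: 29.6
```

```bash
python3 -c "
from h import *
box(130,290,430,560)"
```

```text
side w 75 30 [435. 251.  77.] [559. 282.  86.] [533. 267.  80.]
side w 91 111 [431. 250. 101.] [456. 270. 107.] [442. 261. 105.]
side w 107 843 [432. 214. 108.] [475. 262. 122.] [451. 240. 115.]
side w 123 778 [449. 189. 123.] [493. 233. 136.] [470. 212. 129.]
side w 139 12 [468. 179. 139.] [501. 203. 145.] [482. 189. 142.]
side w 155 13 [514. 193. 157.] [528. 214. 169.] [523. 198. 163.]
side g 123 203 [477. 175. 126.] [502. 197. 138.] [488. 187. 133.]
side g 139 9 [487. 181. 139.] [499. 196. 146.] [492. 186. 141.]
top w 91 97 [431. 221.  99.] [459. 266. 107.] [444. 251. 103.]
top w 107 263 [433. 213. 108.] [470. 255. 122.] [452. 234. 115.]
top w 123 103 [448. 190. 123.] [467. 230. 136.] [459. 207. 128.]
[492.2 182.1 108. ] [-0.01 -0.39 -1.21] 29.86
```

Request:
move_arm([
  [[-5,0,0],0],
  [[-10,0,0],0],
  [[-15,0,0],0],
  [[-20,0,0],0],
  [[-25,0,0],0],
  [[-30,0,0],0],
  [[-35,0,0],0],
  [[-40,0,0],0],
  [[-40,0,0],0],
  [[-40,0,0],0],
], jaw=-0.305)

```text
time: 16.12
tool_pos: [492.3, 182.0, 147.9]
tcp_rot: [-137.7, 89.7, 167.6]
ft_force: [-0.7, -0.2, -1.6]
finger_gap: 29.3
```

```bash
python3 -c "
from h import *
box(130,290,420,550)"
```

```text
side w 75 33 [440. 224.  79.] [550. 265.  91.] [469. 239.  88.]
side w 91 310 [440. 217.  92.] [474. 243. 106.] [457. 230.  99.]
side w 107 320 [445. 209. 107.] [481. 235. 122.] [462. 223. 115.]
side w 123 331 [451. 202. 124.] [486. 228. 138.] [467. 216. 131.]
side w 139 446 [456. 184. 140.] [498. 221. 155.] [475. 206. 148.]
side w 155 232 [462. 180. 155.] [501. 213. 168.] [479. 198. 158.]
side g 155 231 [476. 170. 160.] [504. 197. 171.] [489. 186. 166.]
side g 171 24 [479. 176. 171.] [500. 192. 172.] [489. 185. 171.]
top w 91 58 [442. 211.  92.] [472. 242. 107.] [457. 228. 100.]
top w 107 61 [445. 207. 108.] [473. 232. 122.] [459. 219. 115.]
top w 123 42 [452. 201. 124.] [471. 220. 138.] [461. 210. 131.]
top w 139 30 [455. 192. 140.] [467. 208. 152.] [461. 200. 146.]
top w 155 13 [462. 191. 155.] [468. 198. 161.] [465. 194. 158.]
[492.2 182.  147.8] [ 0.49 -0.22 -1.79] 29.91
```

Request:
move_arm([
  [[0,0,0],0],
  [[0,0,0],0],
  [[0,0,0],0],
], jaw=-0.302)

```text
time: 16.6
tool_pos: [492.1, 182.0, 147.7]
tcp_rot: [-136.0, 89.7, 169.3]
ft_force: [1.1, -0.3, -1.2]
finger_gap: 29.9
```

```bash
python3 -c "
from h import *
box(130,290,420,550)"
```

```text
side w 75 156 [461. 189.  76.] [514. 231.  90.] [480. 203.  83.]
side w 91 156 [461. 189.  92.] [495. 212. 107.] [478. 201.  99.]
side w 107 166 [462. 188. 108.] [498. 211. 123.] [479. 201. 115.]
side w 123 181 [462. 188. 124.] [496. 211. 139.] [479. 200. 131.]
side w 139 330 [465. 179. 140.] [501. 208. 153.] [482. 194. 145.]
side w 155 41 [468. 179. 156.] [504. 203. 170.] [485. 191. 163.]
side g 139 6 [480. 191. 154.] [500. 196. 155.] [490. 194. 154.]
side g 155 350 [477. 170. 157.] [503. 196. 170.] [489. 185. 166.]
[492.1 182.  147.7] [ 0.04 -0.3  -1.59] 29.61
```

Request:
move_arm([
  [[0,-5,0],0],
  [[0,-10,1],0],
  [[0,-14,1],0],
  [[3,-14,1],0],
  [[5,-14,1],0],
  [[5,-14,1],0],
])

```text
time: 17.45
tool_pos: [481.5, 173.3, 143.1]
tcp_rot: [-140.4, 89.7, 165.0]
ft_force: [-0.7, 0.2, 3.5]
finger_gap: 29.6
```

```bash
python3 -c "
from h import *
box(130,290,420,550)"
```

```text
side w 75 151 [450. 181.  76.] [485. 204.  90.] [469. 195.  83.]
side w 91 149 [451. 181.  92.] [484. 203. 106.] [467. 193.  99.]
side w 107 171 [451. 181. 107.] [490. 203. 123.] [469. 192. 115.]
side w 123 191 [451. 180. 124.] [487. 203. 139.] [468. 192. 132.]
side w 139 292 [454. 170. 139.] [490. 199. 152.] [471. 186. 143.]
side w 155 40 [457. 170. 156.] [494. 194. 170.] [477. 184. 163.]
side g 139 20 [467. 180. 151.] [489. 189. 155.] [478. 186. 153.]
side g 155 337 [466. 162. 156.] [492. 188. 167.] [478. 176. 164.]
[481.5 173.2 143.1] [-1.9   0.5   2.98] 29.91
```

Request:
move_arm([
  [[0,0,0],0],
  [[0,0,0],0],
  [[0,0,0],0],
], jaw=-0.1)

```text
time: 17.92
tool_pos: [481.4, 173.2, 142.8]
tcp_rot: [-137.5, 89.7, 167.8]
ft_force: [-0.3, 0.3, 0.1]
finger_gap: 38.7
```

Request:
move_arm([
  [[0,0,0],0],
  [[0,0,0],0],
  [[-25,0,0],0],
  [[-60,0,0],0],
  [[-90,0,0],0],
  [[-90,0,0],0],
], jaw=0.6)

```text
time: 18.68
tool_pos: [483.6, 173.5, 236.1]
tcp_rot: [142.3, 89.9, 87.6]
ft_force: [0.8, -0.1, -0.4]
finger_gap: 68.3
```

```bash
python3 -c "
from h import *
box(130,230,420,550)
p,P=shot('side','s5');m=masks(p)
q=P[m['red']&(abs(P[...,0]-640)<60)&(abs(P[...,1]-70)<40)]
for x in range(600,680,12):
    a=q[(q[:,0]>=x)&(q[:,0]<x+12)]
    if len(a)>3: print(x,a.min(0).round(1),a.max(0).round(1),a.mean(0).round(1))
print(goto([638,70,200],[-.082,.996]))"
```

```text
side w 75 138 [449. 181.  75.] [483. 204.  91.] [466. 193.  83.]
side w 91 149 [449. 181.  91.] [484. 204. 106.] [466. 193.  99.]
side w 107 169 [449. 180. 108.] [493. 204. 123.] [467. 193. 115.]
side w 123 257 [450. 159. 124.] [501. 203. 139.] [471. 189. 134.]
side w 139 319 [454. 157. 139.] [500. 199. 149.] [473. 182. 142.]
side w 155 8 [463. 167. 157.] [466. 173. 165.] [464. 171. 163.]
side g 139 21 [465. 182. 150.] [481. 190. 155.] [473. 187. 152.]
side g 155 308 [464. 164. 157.] [490. 189. 167.] [477. 178. 164.]
top w 123 23 [471. 146. 130.] [493. 158. 139.] [481. 152. 136.]
top w 139 17 [470. 148. 139.] [487. 156. 143.] [478. 152. 141.]
[481.9 173.1 232.6] [-0.42  0.52 -0.77] 68.33
612 [618.3  71.3  46. ] [622.9  79.3  55.9] [620.7  75.8  51.2]
624 [624.   63.6  46.6] [635.8  78.8  57.7] [629.7  73.   53.2]
636 [636.2  66.4  43.9] [647.8  79.8  57.2] [641.1  75.3  52.5]
648 [648.3  69.9  46.5] [659.4  81.4  56.2] [654.5  76.7  52.2]
660 [660.1  68.3  46.5] [664.8  79.1  57.4] [662.   74.5  53.4]
[array([ 30.6,  68.4, 174.7]), np.float64(-59.4), 'j6 -21.4']
```

View pics/s5.png

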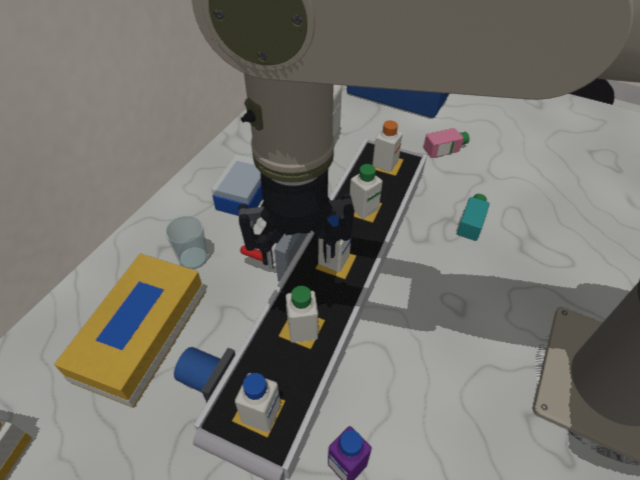

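Request:
move_arm([
  [[0,68,175],-59],
  [[0,68,175],-59],
  [[0,68,175],-59],
  [[20,68,175],-59],
  [[20,68,175],-59],
  [[30,68,175],-59],
  [[30,68,175],-59],
  [[30,68,175],-59],
], jaw=0.2)

```text
time: 19.82
tool_pos: [637.4, 69.5, 199.9]
tcp_rot: [170.5, 89.5, 174.7]
ft_force: [0.3, -0.2, 0.6]
finger_gap: 51.2
```

```bash
python3 -c "
from h import *
print(goto([638,70.5,34],[-.082,.996]),r.sense()['tool_pos'],r.sense()['finger_gap']);print(rot(r.sense()['tcp_rot']).round(2))"
```

```text
[array([165.9,   0.7,   2. ]), np.float64(-0.5), 'j6 -92.6'] [637.39104001  69.50918807 199.90060064] 51.181144803372604
[[-0.01 -0.07  1.  ]
 [ 0.    1.    0.07]
 [-1.    0.   -0.01]]
```

Tool y ≈ +lane y, tool z ≈ +lane x. Descend and pinch.

Request:
move_arm([
  [[60,0,1],0],
  [[115,1,1],0],
  [[155,1,1],0],
  [[164,1,1],0],
  [[164,1,1],0],
])

```text
time: 20.45
tool_pos: [637.4, 70.7, 36.7]
tcp_rot: [170.3, 89.6, 174.5]
ft_force: [0.2, 0.1, 0.3]
finger_gap: 51.0
```

Request:
move_arm([
  [[0,0,0],0],
  [[0,0,0],0],
  [[0,0,0],0],
  [[0,0,0],0],
], jaw=-1)

```text
time: 20.95
tool_pos: [639.5, 69.4, 39.5]
tcp_rot: [-167.6, 89.8, -163.5]
ft_force: [-0.6, -5.2, 4.5]
finger_gap: 16.8
```

Request:
move_arm([
  [[-9,4,0],0],
  [[-19,6,0],0],
  [[-27,8,0],0],
  [[-35,8,0],0],
  [[-43,8,0],0],
  [[-51,6,0],0],
  [[-59,4,0],0],
  [[-66,2,0],0],
  [[-73,-2,0],0],
  [[-80,-6,0],0],
  [[-83,-7,0],0],
  [[-83,-7,0],0],
])

```text
time: 22.45
tool_pos: [640.2, 63.8, 124.0]
tcp_rot: [158.5, 89.8, 162.7]
ft_force: [-4.0, 4.6, 1.8]
finger_gap: 16.3
```

```bash
cat > red.py <<'E'
from h import *
for n in('side','top'):
    p,P=shot(n,n+'r%d'%(r.sense()['time']*100));m=masks(p)
    q=P[m['red']&(abs(P[...,0]-640)<60)&(abs(P[...,1]-70)<60)]
    if len(q): print(n,len(q),np.percentile(q,3,0).round(1),np.percentile(q,97,0).round(1))
E
python3 red.py
```

```text
side 141 [608.1  59.2 122.5] [661.9  74.1 134.2]
top 71 [604.   50.3 126.8] [631.5  67.8 263.9]
```

Request:
move_arm([
  [[-4,-3,0],0],
  [[-4,-3,0],0],
  [[-4,-3,0],0],
])

```text
time: 22.92
tool_pos: [640.0, 62.3, 128.5]
tcp_rot: [136.4, 89.7, 140.7]
ft_force: [-3.2, 6.9, -2.5]
finger_gap: 14.8
```

Request:
move_arm([
  [[0,0,0],0],
  [[0,0,0],0],
  [[0,0,0],0],
  [[0,0,0],0],
], jaw=0.2)

```text
time: 23.42
tool_pos: [640.2, 62.1, 128.7]
tcp_rot: [134.3, 89.7, 138.5]
ft_force: [-0.1, -0.2, 0.5]
finger_gap: 51.1
```

Request:
move_arm([
  [[-20,0,0],0],
  [[-70,0,0],0],
  [[-120,0,0],0],
  [[-140,0,0],0],
  [[-140,0,0],0],
])

```text
time: 24.05
tool_pos: [641.8, 61.7, 271.7]
tcp_rot: [59.1, 89.8, 63.4]
ft_force: [0.2, 0.0, -0.6]
finger_gap: 51.3
```

```bash
python3 red.py; python3 -c "
from h import *
box(130,230,420,550);box(-180,-60)
p,P=shot('top','fin');m=masks(p)
for k in('blue','orange'):
    c,l,st,ce=cv2.connectedComponentsWithStats((m[k]&(P[...,2]>150)&(P[...,2]<175)).astype('uint8'))
    for i in range(1,c):
        if st[i,4]>30: print(k,np.median(P[l==i],0).round())
"
```

```text
side 274 [608.8  59.7 124.1] [662.5  72.4 135.5]
top 142 [610.4  56.6 129.4] [663.   69.3 139.8]
side w 75 144 [450. 181.  75.] [483. 204.  91.] [466. 193.  83.]
side w 91 147 [450. 181.  91.] [483. 204. 107.] [466. 193.  99.]
side w 107 167 [449. 180. 107.] [493. 204. 123.] [468. 193. 115.]
side w 123 259 [450. 159. 124.] [500. 203. 139.] [470. 189. 134.]
side w 139 320 [454. 156. 139.] [500. 198. 150.] [473. 183. 142.]
side w 155 9 [463. 166. 156.] [466. 173. 165.] [464. 171. 162.]
side g 139 23 [466. 184. 150.] [484. 190. 155.] [474. 188. 153.]
side g 155 308 [465. 164. 157.] [490. 189. 167.] [477. 178. 164.]
[639.5  61.7 266. ] [ 1.4   0.55 -0.21] 51.3
side w 75 169 [ 476. -126.   76.] [527. -93.  90.] [ 497. -104.   83.]
side w 91 178 [ 476. -124.   92.] [526. -93. 107.] [ 497. -103.   99.]
side w 107 151 [ 477. -124.  108.] [526. -92. 123.] [ 500. -102.  116.]
side w 123 229 [ 476. -128.  124.] [527. -93. 139.] [ 498. -105.  132.]
side w 139 172 [ 479. -130.  139.] [522. -97. 147.] [ 497. -110.  142.]
side g 139 33 [ 489. -112.  148.] [ 512. -105.  154.] [ 500. -107.  152.]
side g 155 183 [ 489. -131.  156.] [ 514. -105.  167.] [ 501. -115.  163.]
top w 123 62 [ 479. -143.  131.] [526. -95. 139.] [ 497. -116.  137.]
top w 139 160 [ 481. -142.  139.] [525. -97. 148.] [ 501. -121.  143.]
top w 155 11 [ 491. -134.  163.] [ 513. -128.  169.] [ 502. -132.  166.]
top g 155 119 [ 492. -130.  162.] [ 514. -108.  170.] [ 503. -119.  166.]
[639.7  61.7 266.4] [0.12 0.06 0.72] 51.46
blue [466. 321. 165.]
orange [ 517. -264.  166.]
```

View pics/fin.png

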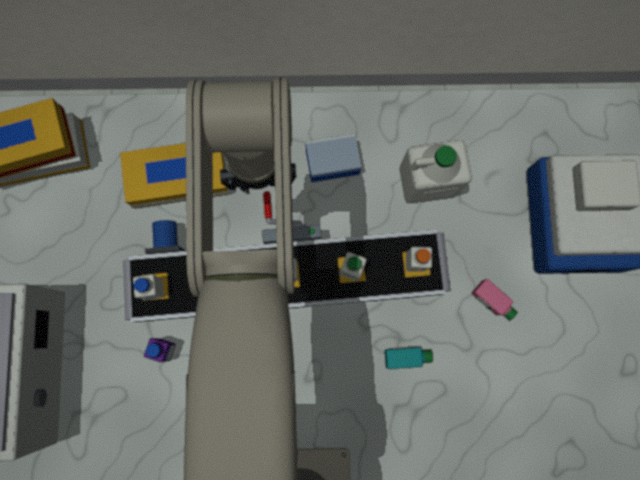

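```bash
python3 -c "
from bench import r
print(r.hand_in())"
```

```text
the job is handed in; nothing more can be done
None
```

Both fallen bottles now stand caps up on the two empty squares. The jam lever was lifted up after they were standing, and the job is handed in at about 24 s.

**How it was done:** I pinched each bottle by its cap and lifted it. Loosening the grip then let the bottle swing upright, and I set it down and released it. Bottle A hung slightly tilted, so I set it down a second time and dragged the cap over the foot to straighten it. I then pinched the lever handle from above, lifted it along its arc and let go.

**Last checks:**

| Item | Measured (mm) | Expected (mm) |
|---|---|---|
| Bottle A centre (x, y) | about (501, -120) | right square about (503, -119) |
| Bottle B centre (x, y) | about (479, 174) | left square about (480, 173) |
| Lever handle rise | about 80 | 73 for 0.95 rad; about 83 for the stop at 1.1 rad |

- **Bottle tilt:** the sides of both bottles were vertical within measurement.
- **Lever:** the rise puts the joint at about 1.05 rad or more, above the 0.95 needed.
- **Outer bottles:** both measured within 1–2 mm of where they started.
- **Middle bottle:** the arm hid it from the top camera in the final check, so I did not measure it again. It was upright on its square in the side picture taken before the lever lift.
- **Other things on the bench:** they looked unmoved in the last pictures, though the arm hid the beaker and part of the glove box in the last one. I did not measure any of them again.
- **Robot:** it ended clear of everything.

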